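# Unlock the medicine lock box and hold the key turned

## Robot

A 6-joint arm with a two-finger parallel gripper is mounted at the origin on the work surface. World frame = base frame: x ahead of the robot, y to its left, z up, the work surface at z = 0. Lengths are in mm, angles in rad, forces in N, time in s.
With the tool pointing down it reaches from about 375 to 750 mm from the base axis. Payload 9 kg.
Tool frame: the origin (TCP) lies at the very end of the fingers, on their centre line; the grasp point (between the pads) lies 19 mm behind it; z points along the fingers, y is the line along which they close (so a half turn about z gives the same grasp; the last joint's range is limited). The gripper opens to 85 mm and grips with 20 to 120 N. Pads are 22 mm wide; open, the fingers measure 114 mm over their backs; the gripper's body (76 mm by 85 mm) begins 54 mm behind the grasp point. The pads swing forward as they close: fully open they stand 13 mm farther back than shut.
Start: joints at [0.89, 0.104, 0.097, 1.564, 0, 1.353], TCP at [267.882, 536.913, 231.331] pointing down, gripper open.
Joint ranges: [-2.99, 2.99], [-0.84, 1.86], [-1.1, 1.16], [-1.84, 2.11], [-1.51, 1.56], [-3.14, 3.14]. Speed limits (rad/s): [2.22, 2.22, 2.57, 3.14, 3.14, 3.14].

## Interface

Orientations are given as a unit quaternion [x, y, z, w].
In Python, from rig import monitor, cams, ticket gives the robot as it stands. The module is installed in compiled form; this text tells all that it offers.
- The arm moves only by the tool step_arm, never from a script. Its argument "commands" is a list that holds one entry, the list of rows, each a list of 4 numbers: the shift along the world's x, y, z in mm, then the turn about the world's z in degrees. A call has 1 to 8 rows; each row is the pose to reach, as a shift and turn from the pose commanded when the call began; what a row does not reach only later rows make up. A row lasts 1/8 s, in which the tool goes at most 62.5 mm and 10.7 degrees, less where a joint would pass 70% of its speed; a pose out of reach is approached as far as the arm can. A call with a gripper value outside its range is refused whole. "claw" is the opening, from 0 (shut) to 1 (fully open), set as the call begins (left out, the last holds). The fingers move at their own pace and stop on an object; the grip force is fixed at half the most. Time passes only in rows, so rows that repeat a pose let the fingers close. It gives the time, the measured TCP pose, the force, the opening and the grip force at its end, in the units of the state.
- monitor.read_state(): the state, without advancing time (a new reading comes with each control period).
- cams.get_image(name): name is "scene" or "top" or "wrist"; returns (picture, depth): 384x512x3 uint8, red, green, blue; 384x512 float32, mm along the optical axis (not along the pixel's ray), 0 where there is no reading.
- cams.camera_params(name): a dict with "vertical_fov" (degrees; the focal length in pixels is half the picture's height over the tangent of half this angle, whatever the lens; pixels are square), "cx", "cy" (the principal point, pixels), "k1" (the pictures are not rectified: a ray, as slopes to the right and down, at radius r is drawn at 1 + k1 r^2 times it, then the intrinsics apply), "R" (3x3) and "t" (3): a world point X has camera coordinates R X + t; the wrist camera has in their place "T_tool_cam" (4x4, takes a point from camera to tool coordinates, whose origin is the TCP and whose axes are the flange's). Camera axes: x right, y down, z forward; pixel columns grow to the right and rows downward; lengths in mm; the calibration is good to about 2 mm. A picture is of the moment at which its call begins: read the wrist's pose just before it. camera_params takes no time and is no camera call.
- ticket.hand_in(): hands the job in; it is judged then, once.
The state is a dict: "t": time; "joint_pos": joint angles; "joint_velocities": joint speeds; "effort": joint torques, N m; "position": TCP position; "ee_rot": TCP orientation; "contact_force": force on the tool from outside, world axes, zero at the start; "wrist_torque": the same for the moment, N m; "finger_gap": finger opening in mm; "grip_force": force on a finger pad.
Only numpy, scipy, OpenCV 4.12 (cv2) and the standard library are available. Lean on these libraries where they do the work, as an engineer would, in place of code of your own. Each camera call takes 0.05 s, during which the arm holds its last target. There are 200 camera calls.

## Task

Take the red-headed key out of the grey organiser and push it fully home, blade down, into the brass lock on top of the blue medicine box; its pins are sticky, so a little wiggle helps where they catch. Only then turn it a quarter turn clockwise, seen from above, against the lock's spring, and finish still gripping the key and holding it turned, so that the latch stays drawn and I can lift the lid. Leave the meter case, pill box, lancet holder and emery tool where they are.

Things in the scene. Friction and masses are not known exactly. Their poses are not given: they have to be found in the camera images.
- key: Loose key, about 30 g, standing blade down in the organiser. Origin: centre of the underside of its steel shoulder (18 x 6 x 5 mm high), which rests on the organiser's top. Own z up, from blade to head; x the wide way of blade and head, y through their thickness. Either way round fits the lock
- key_bow (a point): Centre of the key's red plastic head, 23 mm above the key's origin: 28 mm wide (x), 10 mm thick (y), 36 mm tall (z, 5 to 41 mm above the origin). Grip it across the 10 mm thickness, from above
- key_tip (a point): Point of the key's steel blade, 26 mm below the key's origin. From 6 mm below the origin down, the blade is 9 mm wide (x) and 3 mm thick (y), its last 4.5 mm tapering to the point in the x direction; above that is a slim round neck, 3.4 mm thick
- organiser: Grey organiser block, fixed on the tray, 56 mm (own x) by 122 mm (own y) by 44 mm high; origin at the centre of its underside. Key slot at own y +38 mm, long way along own x, 34 mm deep, 0.75 mm play round the blade; the emery tool stands in the slot at own y -42 mm; the middle slot is empty
- lockbox: Blue steel medicine box, fixed on the tray, 115 mm (own x) by 150 mm (own y) by 75 mm high, origin at the centre of its underside. The top's strip nearest own -x holds the lock; the rest is the lid, hinged at own +x, shut (a 7 mm high bail lies on it). A 12 mm wide brass bolt shows in a notch in the lid's free edge and draws back under the strip as the lock turns
- keyway (a point): Centre of the fixed brass lock face (23 mm across, flush in a 35 mm steel collar), 77 mm above the box's underside, own x -34 mm, y 0; axes of the box. Keyhole: long way along own x, 10.5 x 4 mm, straight down, 29 mm deep; countersunk mouth 15.5 x 9 mm, 2.5 mm deep. Key home: shoulder on the face, key origin at this point
- plug (a joint): Turning cylinder under the lock face, rad: 0 at rest, grows clockwise from above, stop at 1.6; latch fully drawn from 1.25. Spring back to 0: 0.02 Nm at rest, 0.07 Nm at a quarter. Sticky pins 9, 14 and 19 mm deep each take 5 to 10 N of push. The fixed keyhole resists the blade turning until the key is within 1.5 mm of home. Play of key in cylinder 0.1 rad: turn the hand that much farther
- bolt (a joint): Latch bolt, m: 0 out (lid locked), 0.008 or more drawn clear of the lid, moved only by the lock
- tray: White plastic pull-out tray, 460 mm (own x) by 280 mm (own y), wall 28 mm high and 4 mm thick, floor 4 mm thick; fixed. Origin at the centre of its underside. Box and organiser may stand at either end of its +y half; the small things lie along its -y half, which is next to the cabinet
- cabinet: White cabinet 530 mm wide (own x), 240 mm deep, 360 mm high, fixed; origin on the work surface at the middle of its front, which faces own +y; its mirrored front is raised above it, to 600 mm high, in the plane of the front
- meter_case: Black blood glucose meter case, loose, 105 x 68 x 34 mm, origin at the centre of its underside
- pill_box: Clear pill box with blue lid, loose, 100 x 38 x 23 mm, origin at the centre of its underside
- lancet_holder: Green and white lancet holder, loose, 85 x 30 x 20 mm, origin at the centre of its underside
- emery: Grey steel emery tool, 12 x 4 x 80 mm, standing loose in the organiser, 46 mm of it showing, 80 mm from the key; origin at its lower end
Things that resemble listed ones, but are neither listed nor needed, are in the scene too. Of the things like the key, leave any that is purple, turquoise or white; of the rest the larger one is meant.

How it is judged:
By the outcome, as a careful person would: the job done as asked, in the order asked, and still so for the second after the job is handed in, while the arm keeps its last pose, push and grip.
It also fails if it takes over 45 s, if anything falls off the work surface, if the arm or the gripper's body presses on something with over 40 N, if the wrist force passes 120 N, or if a joint passes its speed limit or range.

## Working session

There is one attempt and no reset: what is moved stays moved. The work goes in short steps, Python scripts to look and compute and a tool call to move; the robot and the scene stay as the last step left them, time stands still between calls to the robot, and variables do not carry over. Pictures are saved under pics/ and viewed, at most 10 in all, crops included, and the job is handed in when it is done.

Besides the shell and the picture viewer there is one more tool, called as name([rows], argument=value, ...), one row to a line, values as JSON. step_arm: Moves the arm, as the interface text tells. Its arguments: {"type":"object","properties":{"commands":{"type":"array"},"claw":{"type":"number"}},"required":["commands"]}

```bash
mkdir -p pics
cat > h.py <<'E'
import numpy as np, cv2
from rig import monitor, cams, ticket
from scipy.spatial.transform import Rotation as Rn
def grab(n):
    s=monitor.read_state(); im,d=cams.get_image(n); p=cams.camera_params(n)
    f=192/np.tan(np.radians(p["vertical_fov"])/2)
    if "R" in p: R=np.array(p["R"]).T; c=-R@np.array(p["t"])
    else:
        T=np.array(p["T_tool_cam"]); Q=Rn.from_quat(s["ee_rot"]).as_matrix()
        R=Q@T[:3,:3]; c=Q@T[:3,3]+np.array(s["position"])
    return im,d,dict(f=f,cx=p["cx"],cy=p["cy"],k=p["k1"],R=R,c=c)
def ray(P,uv):
    q=(np.atleast_2d(uv)-[P["cx"],P["cy"]])/P["f"]; a=q.copy()
    for _ in range(20): a=q/(1+P["k"]*(a**2).sum(1,keepdims=True))
    return np.c_[a,np.ones(len(a))]@P["R"].T
def onz(P,uv,z):
    r=ray(P,uv); return P["c"]+r*((z-P["c"][2])/r[:,2])[:,None]
def pts(P,uv,d): return P["c"]+ray(P,uv)*np.atleast_1d(d)[:,None]
def cloud(P,d):
    v,u=np.mgrid[:384,:512]; return pts(P,np.c_[u.ravel(),v.ravel()].astype(float),d.ravel()).reshape(384,512,3)
def save(n,im): cv2.imwrite(f"pics/{n}.png",im[...,::-1])
E
python3 - <<'E'
from h import *
a,d1,P1=grab("scene"); b,d2,P2=grab("top")
print(P1["c"],P2["c"],P2["R"][:,2],monitor.read_state())
np.savez("s0.npz",a=a,d1=d1,b=b,d2=d2); 
import pickle; pickle.dump((P1,P2),open("P.pkl","wb"))
save("scene0",cv2.resize(a,(800,600))); save("top0",cv2.resize(b,(800,600)))
E
```

```text
[1023.20371483  461.56560279  612.90240184] [509.60920583 129.57686229 822.81349417] [ 0.08990339  0.01723469 -0.99580136] {'t': 0.1, 'joint_pos': array([ 8.90300468e-01,  1.04655123e-01,  9.65344531e-02,  1.56389695e+00,
       -3.41093611e-06,  1.35310644e+00]), 'joint_velocities': array([-0.00058474,  0.00123981,  0.0025215 , -0.00131593, -0.00019121,
       -0.00106256]), 'effort': array([ 6.25292509e-03, -5.58205533e+01,  5.04721248e+01,  1.30982220e-02,
       -2.70097280e-04,  1.93012130e-05]), 'position': array([267.66799548, 536.64708387, 230.5840605 ]), 'ee_rot': array([ 2.29343297e-01,  9.73345406e-01, -5.50837035e-04, -2.63575418e-04]), 'contact_force': array([0.05204598, 0.52202082, 0.04591508]), 'wrist_torque': array([0.00232209, 0.02368682, 0.00615415]), 'grip_force': 0.0, 'finger_gap': 85.4177933106154}
```

View pics/scene0.png

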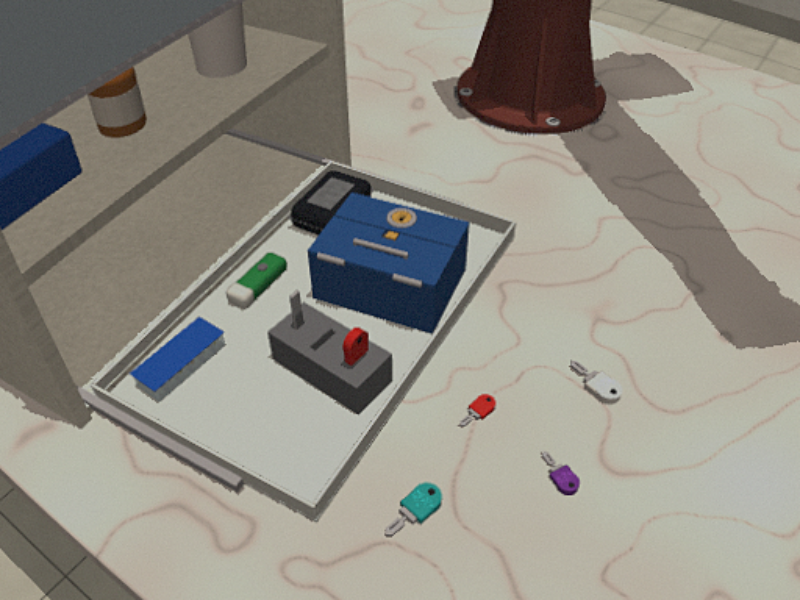

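View pics/top0.png

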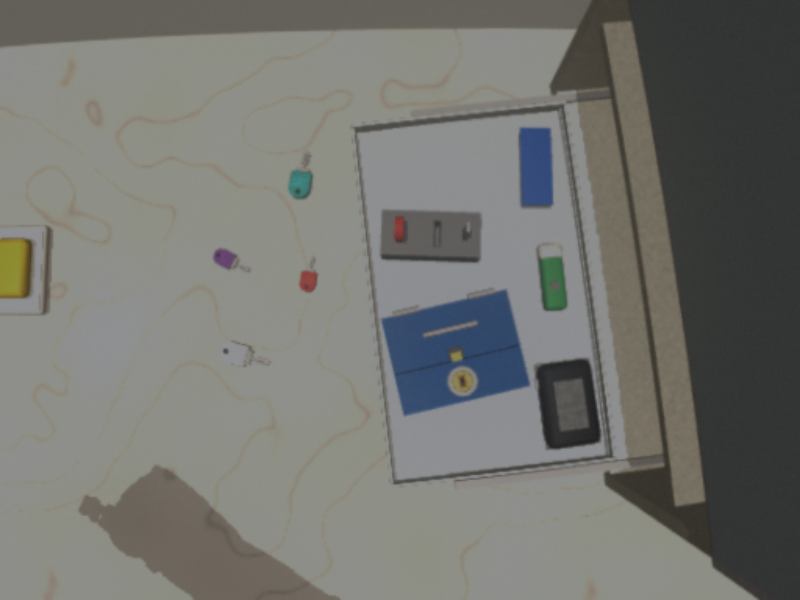

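The scene picture shows the red key standing in the organiser. Key look-alikes, in 800x600 top-picture pixels:
- red key in the organiser (400,229)
- small loose red key (308,280)
- turquoise (300,183)
- purple (226,258)
- white (238,353)

I choose the organiser key, because it's the larger of the two red ones. The lock is at about (462,381).

```bash
cat > m.py <<'E'
from h import *
import pickle
def comps(mask,amin=30):
    n,l,s,c=cv2.connectedComponentsWithStats(mask.astype(np.uint8)); return [(c[i],s[i,4],l==i) for i in range(1,n) if s[i,4]>=amin]
def masks(im):
    h=cv2.cvtColor(im,cv2.COLOR_RGB2HSV).astype(int); H,S,V=h[...,0],h[...,1],h[...,2]
    return dict(red=((H<6)|(H>174))&(S>140)&(V>70), blue=(H>100)&(H<125)&(S>120)&(V>40), gold=(H>12)&(H<32)&(S>60)&(V>90), grey=(S<45)&(V>50)&(V<115))
E
python3 - <<'E'
from m import *
z=np.load("s0.npz");P1,P2=pickle.load(open("P.pkl","rb"))
for nm,im,d,P in(("top",z["b"],z["d2"],P2),("scene",z["a"],z["d1"],P1)):
    C=cloud(P,d)
    for k,m in masks(im).items():
        for c,a,mm in comps(m,40):
            q=C[mm&(d>0)]
            if len(q)<5: continue
            med=np.median(q,0); zz=np.percentile(q[:,2],[5,95])
            if med[1]<20 and med[2]>-5 and med[2]<200 and (k!='grey' or a>300):print(nm,k,a,c.round(1),med.round(1),zz.round(1))
b=z["b"];C=cloud(P2,z["d2"])
m=masks(b)
for k,hz in(("blue",79),("grey",48)):
    for c,a,mm in comps(m[k],1000):
        mm=mm&(abs(C[...,2]-hz)<8)
        if mm.sum()<600: continue
        mm=cv2.morphologyEx(mm.astype(np.uint8),cv2.MORPH_CLOSE,np.ones((15,15)))
        ct=max(cv2.findContours(mm,0,2)[0],key=cv2.contourArea)[:,0].astype(float)
        w=onz(P2,ct,hz)[:,:2].astype(np.float32)
        print(k,cv2.minAreaRect(w), np.median(C[mm>0][:,2]))
cr=b[120:280,230:350];save("crop1",cv2.resize(cr,None,fx=4,fy=3.75*1,interpolation=2))
E
```

```text
top blue 905 [342.7 105.9] [745.4 -27.4  28.5] [26.  30.7]
top grey 2204 [324.3 175.8] [625.3 -37.   16.4] [ 5.  28.7]
top grey 768 [363.5 257.6] [448.  -57.8  39.6] [37.3 41.9]
scene blue 1064 [112.6 226.1] [748.2 -26.6  26.7] [24.9 28.4]
scene grey 1771 [198.6 156.4] [425.  -70.1  19. ] [ 8.3 25.9]
scene grey 338 [211.1 123.3] [446.8 -60.5  37.9] [36.3 39.5]
scene grey 406 [116.4 238.3] [758.6  -9.1  14.3] [ 5.7 22.4]
blue ((510.2379455566406, 81.8337631225586), (110.83719635009766, 145.60333251953125), 13.173876762390137) 80.42952454495861
grey ((654.9577026367188, 108.1446533203125), (122.04576873779297, 56.57145690917969), 87.74644470214844) 49.54458310181104
```

View pics/crop1.png

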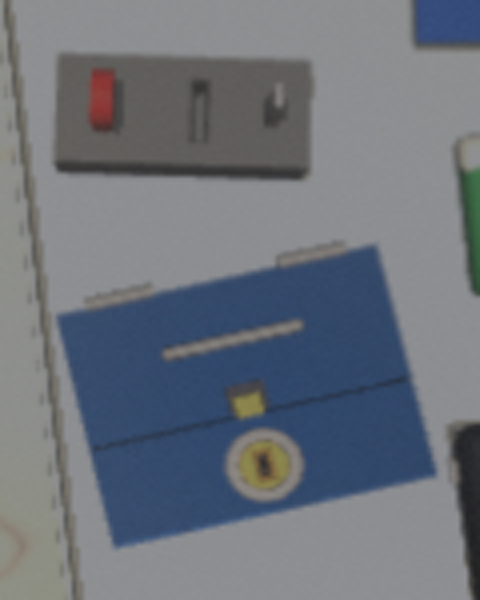

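The crop confirms it: the large red head stands in the organiser's left slot at about (103,100) in the crop, and the lock is at (263,463). The measured sizes match: box 111x146 against 115x150, organiser 122x56.6. I'm moving above the key to look from close by.

step_arm([
  [[50,-50,0,8],[94,-94,0,16],[138,-138,0,24],[182,-182,0,24],[226,-226,0,24],[270,-270,0,24],[314,-314,0,24],[350,-352,0,24]],
], claw=0.5)

```text
t: 1.1
position: [619.0, 183.1, 230.9]
ee_rot: [0.022, 1.0, 0.0, -0.0]
contact_force: [0.6, -0.1, -0.2]
finger_gap: 42.7
grip_force: 0.0
```

step_arm([
  [[25,-25,-10,0],[39,-39,-15,0],[39,-39,-15,0]],
])

```text
t: 1.48
position: [656.7, 145.5, 215.3]
ee_rot: [0.022, 1.0, 0.0, -0.001]
contact_force: [-1.6, 1.8, 0.8]
finger_gap: 42.9
grip_force: 0.0
```

Run:
```python
from m import *
im,d,P=grab("wrist");s=monitor.read_state()
print(s["t"],s["position"],s["ee_rot"],s["joint_pos"],s["finger_gap"],P["c"],P["R"][:,2])
z=np.load("s0.npz");P1,P2=pickle.load(open("P.pkl","rb"))
for nm,i,dd,p in(("wrist",im,d,P),("top",z["b"],z["d2"],P2),("scene",z["a"],z["d1"],P1)):
    C=cloud(p,dd)
    for k in("red","gold"):
        for c,a,mm in comps(masks(i)[k],40):
            q=C[mm&(dd>0)]
            if len(q): print(nm,k,a,c.round(1),np.median(q,0).round(1),np.percentile(q[:,2],[5,95]).round(1))
save("w1",cv2.resize(im,(800,600)))
```

```text
1.525 [656.29391956 146.53148684 216.06180355] [ 2.18911864e-02  9.99760194e-01  1.80418113e-04 -5.45724163e-04] [2.55381211e-02 3.31124153e-01 3.26535809e-01 1.56728110e+00
 4.12179500e-04 6.93237776e-02] 42.52360549664205 [581.62929475 147.56496257 357.90745866] [ 0.29765228 -0.01322712 -0.95458272]
wrist red 350 [354.2 109.4] [603.6 262.6   7.2] [5.8 8.4]
wrist red 266 [248.6 176. ] [652.5 144.4  87.4] [77.5 89.5]
wrist gold 102 [158.9   3. ] [508.5  78.3  76.4] [75.3 77.7]
top red 55 [255.  145.4] [653.7 146.2  89.2] [84.2 92. ]
top gold 665 [  8.2 171. ] [620.7 652.2  36.8] [29.8 39.3]
top gold 114 [295.6 243.6] [476.6  73.7  82. ] [79.2 83.9]
scene red 264 [226.7 220.9] [662.3 150.6  75.9] [57.5 89.1]
scene red 154 [309.  259.2] [604.  267.1   7. ] [4.5 8.6]
scene gold 43 [76.4 48.9] [ 636.6 -167.1  259.3] [257.  261.8]
scene gold 81 [256.7 138.5] [475.6  74.   80.1] [78.2 82.1]
```

View pics/w1.png

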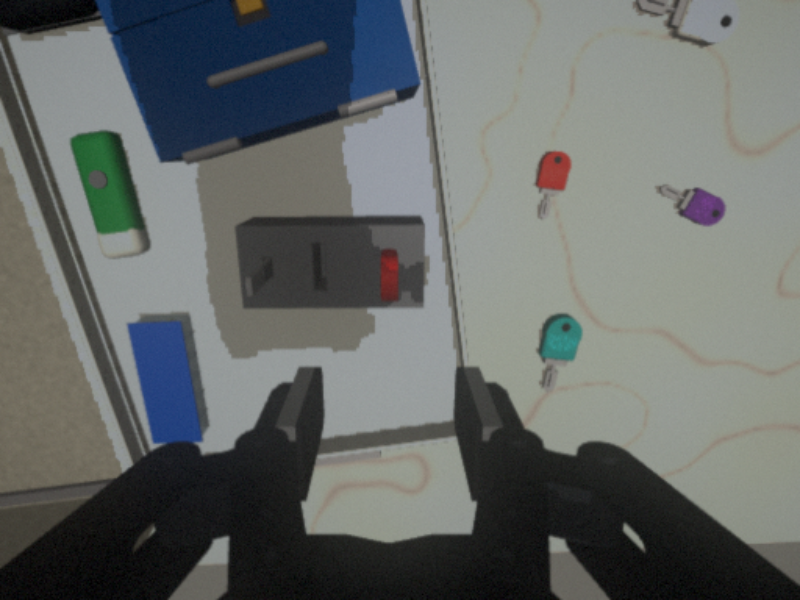

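The wrist view shows the key head at (389,275), clear of the emery tool at (258,272) and lined up with the fingers. The wrist, top and organiser estimates agree to about 2 mm. I'll descend, grip and lift.

step_arm([
  [[-1,0,-50,0],[-1,0,-90,0],[-1,0,-120,0],[-1,0,-140,0],[-1,0,-153,0],[-1,0,-160,0],[-1,0,-160,0]],
])

```text
t: 2.4
position: [656.0, 146.0, 56.6]
ee_rot: [0.022, 1.0, 0.0, 0.0]
contact_force: [-0.7, 0.1, 0.5]
finger_gap: 43.1
grip_force: 0.0
```

step_arm([
  [[0,0,0,0],[0,0,0,0],[0,0,0,0],[0,0,0,0],[0,0,0,0],[0,0,0,0]],
], claw=0)

```text
t: 3.15
position: [656.5, 145.9, 57.3]
ee_rot: [0.022, 1.0, 0.0, 0.001]
contact_force: [-0.2, 0.1, 5.7]
finger_gap: 9.3
grip_force: 59.7
```

step_arm([
  [[0,0,6,0],[0,0,16,0],[0,0,30,0],[0,0,48,0],[0,0,68,0],[0,0,85,0],[-10,-4,90,0],[-20,-8,90,2]],
])

```text
t: 4.15
position: [635.3, 137.7, 146.7]
ee_rot: [0.004, 1.0, 0.0, 0.0]
contact_force: [0.1, -0.5, -0.5]
finger_gap: 9.4
grip_force: 58.8
```

step_arm([
  [[-25,-10,0,3],[-55,-22,0,6],[-85,-34,0,9],[-115,-46,0,12],[-140,-57,0,13.5],[-155,-62,0,13.5],[-159,-64,0,13.5],[-159,-64,0,13.5]],
])

```text
t: 5.15
position: [476.8, 73.8, 146.2]
ee_rot: [-0.113, 0.994, 0.0, 0.0]
contact_force: [-0.5, 1.2, -1.0]
finger_gap: 8.8
grip_force: 58.8
```

Run:
```python
from m import *
im,d,P=grab("wrist");s=monitor.read_state()
a,d1,P1=grab("scene");t,d2,P2=grab("top")
pickle.dump((im,d,P,a,d1,P1,t,d2,P2,s),open("s1.pkl","wb"))
print(s["t"],s["position"],s["ee_rot"],s["joint_pos"],s["contact_force"],s["finger_gap"])
for nm,i,dd,p in(("wrist",im,d,P),("scene",a,d1,P1),("top",t,d2,P2)):
    C=cloud(p,dd)
    for k in("red","gold"):
        for c,ar,mm in comps(masks(i)[k],30):
            q=C[mm&(dd>0)]
            if len(q): print(nm,k,ar,c.round(1),np.median(q,0).round(1),np.percentile(q[:,2],[5,95]).round(1))
A=cv2.resize(a[60:210,170:370],(800,600),interpolation=cv2.INTER_CUBIC)
B=cv2.resize(im,(800,600))
save("w2",B);save("s2",A)
```

```text
5.2 [477.06908598  73.91505266 146.24124234] [-1.12996300e-01  9.93595405e-01  3.90362471e-05  7.98095547e-05] [-1.18149438e-01 -2.59046186e-01 -4.02943019e-01  1.42676203e+00
  1.12596981e-04 -3.44625734e-01] [-0.37768176 -0.58966793 -0.14998528] 8.953928724500576
wrist red 1636 [248.5 261.5] [468.7  70.8 174.3] [150.1 178.1]
wrist gold 700 [248.  204.6] [477.9  72.1  80.8] [78.9 81.9]
scene red 113 [254.1 103.5] [489.7  77.3 164.9] [145.9 177.8]
scene red 154 [309.  259.2] [603.6 267.4   7. ] [4.8 8.6]
scene gold 47 [76.5 49.3] [ 636.1 -166.8  258.7] [256.6 261.8]
scene gold 78 [256.6 138.4] [476.   73.3  80.3] [77.9 82.6]
scene gold 33 [250.4 150.2] [506.4  81.5  76.1] [74.  77.5]
top red 15857 [382.6 296.9] [476.8  74.5 635.2] [624.1 639. ]
top red 5384 [474.3 301.6] [475.2  34.8 641.3] [629.3 643. ]
top gold 712 [  8.9 171.2] [620.5 650.3  36.5] [28.1 39.3]
```

View pics/w2.png

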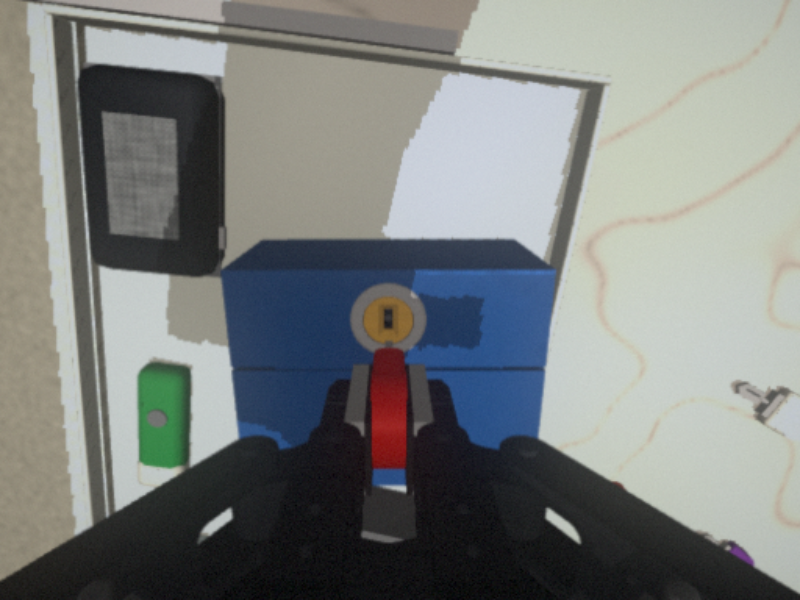

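View pics/s2.png

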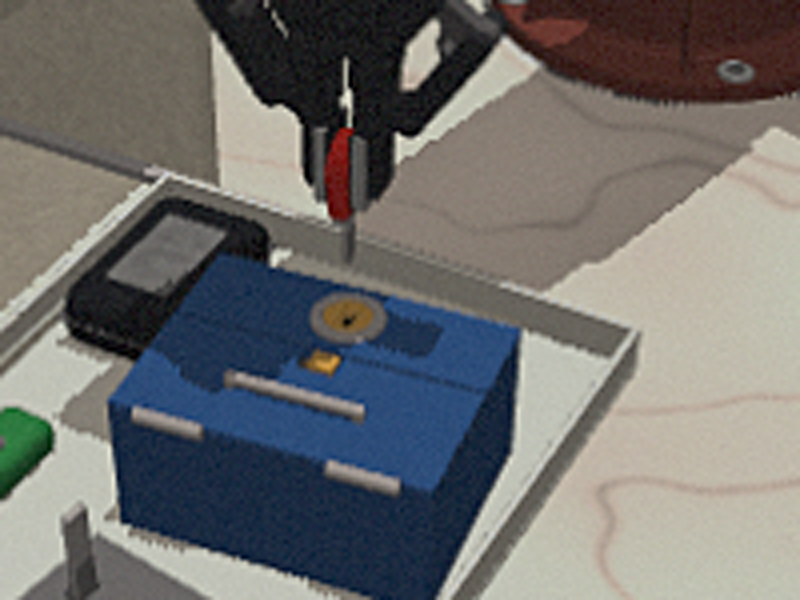

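The wrist view shows the lock at (388,318) with the keyhole parallel to the tool's x, in line with the key at (389,400). The scene crop shows the blade hanging straight at (349,240) above the lock at (347,318). Next I work out the relative offsets in the tool frame.

Run:
```python
from m import *
im,d,P,a,d1,P1,t,d2,P2,s=pickle.load(open("s1.pkl","rb"))
Q=Rn.from_quat(s["ee_rot"]).as_matrix(); p=s["position"]; T=lambda X:(X-p)@Q
print("tool x,y world",Q[:,0].round(3),Q[:,1].round(3),"cam lateral",T(P["c"]))
# lock circle
m=comps(masks(im)["gold"],100)[0]; ct=max(cv2.findContours(m[2].astype(np.uint8),0,2)[0],key=cv2.contourArea)[:,0].astype(float)
w=onz(P,ct,81)[:,:2].astype(np.float32); print("gold circle",cv2.minEnclosingCircle(w),cv2.minAreaRect(w))
x=T(onz(P,ct,81)); print("  tool",x.min(0),x.max(0))
g=cv2.cvtColor(im,cv2.COLOR_RGB2GRAY); box=np.zeros_like(g,bool); box[188:222,236:260]=1
for th in (35,50):
  for c,ar,mm in comps((g<th)&box,8): v,u=np.nonzero(mm); k=onz(P,np.c_[u,v].astype(float),81); print("hole",th,ar,c,k.mean(0).round(1),T(k.mean(0)).round(1))
# key, wrist
C=T(cloud(P,d)); rm=max(comps(masks(im)["red"],100),key=lambda c:c[1])[2]
for r in range(230,296,8):
    u=np.nonzero(rm[r])[0]
    if len(u): q=C[r,u]; print(r,u.min(),u.max(),np.median(q,0).round(1),"edge mid lat",((q[0]+q[-1])/2)[1].round(1))
Cs=T(cloud(P1,d1)); rm=comps(masks(a)["red"],80)[0][2]; 
for r in range(92,130,3):
    u=np.nonzero(rm[r])[0]
    if len(u): print("scene",r,u.min(),u.max(),np.median(Cs[r,u],0).round(1))
    else:
        u=[u for u in range(250,264) if d1[r,u]>0 and abs(Cs[r,u,0])<25 and abs(Cs[r,u,1])<15]
        if u: print("scene blade",r,min(u),max(u),np.median(Cs[r,u],0).round(1))
# seam yaw
bl=cv2.GaussianBlur(g,(3,3),0).astype(float)
pp=[(u,226+np.argmin(bl[226:246,u])) for u in list(range(165,222,3))+list(range(285,340,3))]
k=onz(P,np.array(pp,float),79); l=cv2.fitLine(k[:,:2].astype(np.float32),cv2.DIST_HUBER,0,.01,.01).ravel();print("seam az",np.degrees(np.arctan2(l[1],l[0])),"tool y az",np.degrees(np.arctan2(Q[1,1],Q[0,1])))
```

```text
tool x,y world [-0.974 -0.225 -0.   ] [-0.225  0.974  0.   ] cam lateral [  75.99061713   -1.55916945 -142.49899717]
gold circle ((477.9355773925781, 71.98468017578125), 11.750391960144043) ((477.75018310546875, 72.0517578125), (22.02046012878418, 22.893386840820312), 12.990144729614258)
  tool [-11.24553615 -13.41880083  65.23911303] [10.77646864  9.47457854 65.24322384]
hole 35 10 [247.8 206.9] [479.4  72.3  81. ] [-1.9 -2.1 65.2]
hole 50 21 [248.0952381  199.61904762] [474.   71.3  81. ] [ 3.6 -1.9 65.2]
hole 50 27 [247.96296296 206.77777778] [479.3  72.4  81. ] [-1.8 -2.  65.2]
230 240 257 [13.3 -1.6 -6.7] edge mid lat -1.6
238 238 259 [ 13.4  -1.6 -15.6] edge mid lat -1.6
246 237 260 [ 12.7  -1.5 -21.8] edge mid lat -1.6
254 237 260 [ 11.   -1.6 -25.8] edge mid lat -1.6
262 238 259 [  8.5  -1.7 -28.1] edge mid lat -1.6
270 238 259 [  6.   -1.6 -30.2] edge mid lat -1.6
278 238 259 [  2.9  -1.6 -31.3] edge mid lat -1.6
286 238 259 [ -0.8  -1.6 -31.5] edge mid lat -1.6
294 238 259 [ -5.2  -1.6 -30.8] edge mid lat -1.6
scene 92 255 258 [  1.7  -0.4 -31.9]
scene 95 253 256 [ -5.4  -0.4 -30.1]
scene 98 252 256 [ -9.5  -0.2 -26.9]
scene 101 251 256 [-13.2   1.2 -23.5]
scene 104 251 256 [-13.9   0.9 -17.7]
scene 107 252 256 [-13.4   2.1 -12.6]
scene 110 252 256 [-14.5   2.1  -6.7]
scene 113 252 257 [-13.2   2.3   0.2]
scene blade 116 254 258 [-8.1  1.8 10.7]
scene blade 119 255 258 [-3.4  1.9 19.8]
scene blade 122 255 258 [-3.6  2.3 26.1]
scene blade 125 256 257 [-3.8  2.2 32.2]
seam az -76.90838 tool y az 102.97613665848887
```

step_arm([
  [[-0.2,-0.4,-8,0],[-0.2,-0.4,-18,0],[-0.2,-0.4,-25,0],[-0.2,-0.4,-29,0],[-0.2,-0.4,-31,0],[-0.2,-0.4,-33,0],[-0.2,-0.4,-35,0],[-0.2,-0.4,-36,0]],
])

```text
t: 6.3
position: [476.7, 73.5, 110.3]
ee_rot: [-0.113, 0.994, 0.0, 0.0]
contact_force: [1.2, 0.5, 0.3]
finger_gap: 8.8
grip_force: 58.8
```

step_arm([
  [[0,0,-1,0],[0,0,-2,0],[0,0,-3,0],[0,0,-4,0],[0,0,-5,0],[0,0,-6,0]],
])

```text
t: 7.05
position: [477.2, 73.5, 104.7]
ee_rot: [-0.113, 0.994, -0.0, 0.001]
contact_force: [1.5, -0.2, 3.4]
finger_gap: 9.0
grip_force: 59.1
```

step_arm([
  [[0,0,-1,0.8],[0,0,-2,-0.8],[0,0,-3,0.8],[0,0,-4,-0.8],[0,0,-5,0.8],[0,0,-6,-0.8],[0,0,-7,0],[0,0,-7,0]],
])

```text
t: 8.05
position: [476.1, 73.6, 96.7]
ee_rot: [-0.114, 0.994, 0.0, -0.001]
contact_force: [2.1, -0.4, 0.4]
finger_gap: 9.2
grip_force: 59.1
```

step_arm([
  [[0,0,-1,0.8],[0,0,-2,-0.8],[0,0,-3,0.8],[0,0,-4,-0.8],[0,0,-5,0.8],[0,0,-6,0],[0,0,-6.5,0],[0,0,-6.5,0]],
])

```text
t: 9.05
position: [476.6, 73.6, 90.4]
ee_rot: [-0.113, 0.994, 0.0, -0.0]
contact_force: [2.6, -0.4, -1.0]
finger_gap: 9.1
grip_force: 58.9
```

Three pins seem to be passed. I'll lower in small steps until the shoulder stops on the face.

step_arm([
  [[0,0,-0.5,0],[0,0,-1,0.6],[0,0,-1.5,-0.6],[0,0,-2,0],[0,0,-2,0]],
])

```text
t: 9.68
position: [476.9, 73.4, 89.9]
ee_rot: [-0.113, 0.994, -0.0, 0.0]
contact_force: [-2.1, 0.3, 10.0]
finger_gap: 8.9
grip_force: 60.5
```

step_arm([
  [[0,0,-0.5,0.8],[0,0,-1,-0.8],[0,0,-1,0],[0,0,-1,0]],
])

```text
t: 10.18
position: [477.2, 73.2, 89.7]
ee_rot: [-0.113, 0.994, -0.001, 0.001]
contact_force: [-3.9, -0.9, 15.8]
finger_gap: 8.8
grip_force: 61.5
```

Run:
```python
from m import *
a,d1,P1=grab("scene");im,d,P=grab("wrist");s=monitor.read_state();Q=Rn.from_quat(s["ee_rot"]).as_matrix();T=lambda X:(X-s["position"])@Q
print(s["position"],s["contact_force"])
C=cloud(P,d);rm=max(comps(masks(im)["red"],100),key=lambda c:c[1])[2]
print("head top z",C[rm][:,2].min(),np.percentile(C[rm][:,2],[2,50,98]),T(C[rm])[:,2].min())
A=cv2.resize(a[75:165,200:320],(400,300),interpolation=cv2.INTER_CUBIC);B=cv2.resize(im[150:300,150:350],(400,300),interpolation=cv2.INTER_CUBIC)
save("home",np.hstack([A,B]))
```

```text
[477.2483553   73.23659532  89.70368078] [-3.56685803 -0.41748189 16.29672121]
head top z 87.41992541889667 [ 90.20059665 117.62941481 121.98008115] -142.48486036362263
```

View pics/home.png

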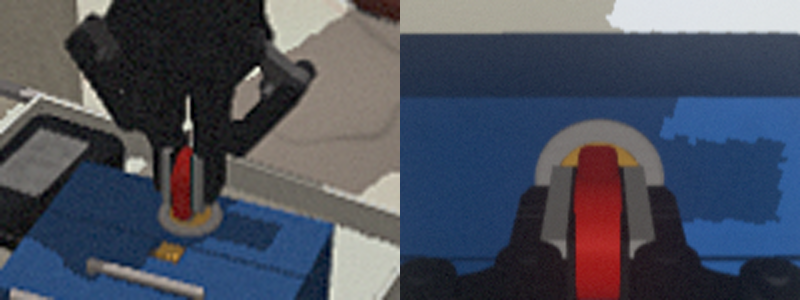

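The picture shows the shoulder on the brass face (left panel, 190,215). The head top reads 122 mm, which matches 81+41, so the key is home. Now the turn.

step_arm([
  [[0,0,0,-4],[0,0,0,-10],[0,0,0,-16],[0,0,0,-22],[0,0,0,-28],[0,0,0,-34],[0,0,0,-40],[0,0,0,-46]],
])

```text
t: 11.28
position: [477.3, 73.4, 89.9]
ee_rot: [0.286, 0.958, -0.0, 0.001]
contact_force: [-4.4, -0.3, 19.0]
finger_gap: 9.6
grip_force: 61.7
```

step_arm([
  [[0,0,0,-6],[0,0,0,-12],[0,0,0,-18],[0,0,0,-24],[0,0,0,-30],[0,0,0,-36],[0,0,0,-42],[0,0,0,-48]],
])

```text
t: 12.28
position: [477.1, 73.3, 90.0]
ee_rot: [0.651, 0.759, 0.0, 0.001]
contact_force: [-5.1, 0.3, 20.1]
finger_gap: 9.2
grip_force: 61.8
```

step_arm([
  [[0,0,0,-2],[0,0,0,-2],[0,0,0,-2],[0,0,0,-2]],
])

```text
t: 12.78
position: [477.1, 73.3, 90.0]
ee_rot: [0.663, 0.749, 0.0, 0.001]
contact_force: [-5.9, -0.4, 19.4]
finger_gap: 9.0
grip_force: 61.9
```

Run:
```python
from m import *
a,d1,P1=grab("scene");t,d2,P2=grab("top");im,d,P=grab("wrist");s=monitor.read_state();Q=Rn.from_quat(s["ee_rot"]).as_matrix()
print(s["t"],s["position"],s["contact_force"],s["wrist_torque"],s["finger_gap"],"tool y az",np.degrees(np.arctan2(Q[1,1],Q[0,1])))
A=cv2.resize(a[75:165,200:320],(400,300),interpolation=cv2.INTER_CUBIC);B=cv2.resize(im,(400,300))
save("turned",np.hstack([A,B]))
```

```text
12.925 [477.10974558  73.24453776  89.95860867] [-5.22863196  0.54204279 19.09816415] [-0.05581266  1.3308946   0.08583668] 9.05294744984051 tool y az 7.002977639831305
```

View pics/turned.png

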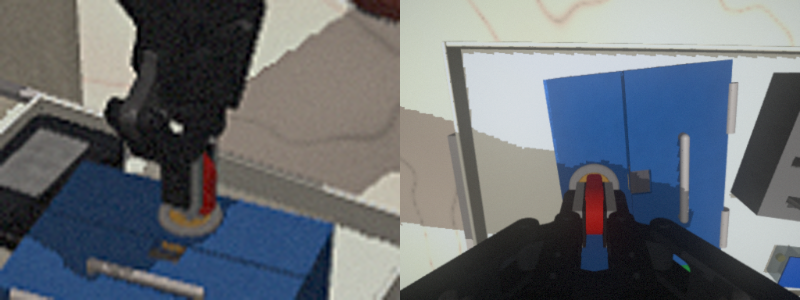

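Both panels show the head turned a quarter. The notch in the lid edge looks empty in the wrist view (640,181), and the holding torque of 0.086 Nm fits the spring at a quarter turn. One close crop to confirm the bolt.

Run:
```python
from m import *
a,d1,P1=grab("scene");im,d,P=grab("wrist")
A=cv2.resize(a[125:165,225:280],(400,300),interpolation=cv2.INTER_CUBIC);B=cv2.resize(im[200:260,270:350],(400,300),interpolation=cv2.INTER_CUBIC)
save("bolt",np.clip(np.hstack([A,B]).astype(float)*1.8,0,255).astype(np.uint8));s=monitor.read_state();print(s["wrist_torque"],s["contact_force"])
```

```text
[-0.03486734  1.3450958   0.08940169] [-6.59636493  0.18158559 19.64409313]
```

View pics/bolt.png

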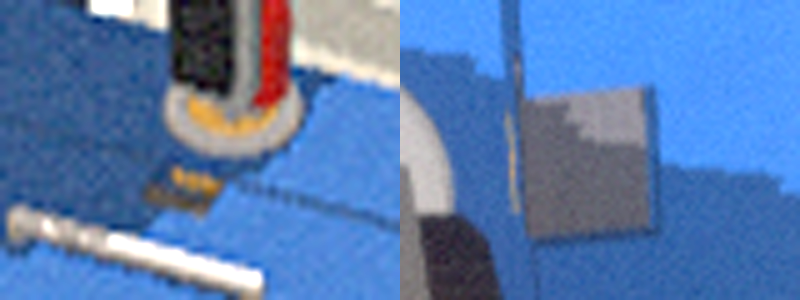

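The notch is empty. Only the bolt's brass end shows, behind the seam under the strip (right panel, 513,165), so the latch is drawn clear of the lid.

```bash
python3 -c "
from rig import ticket; print(ticket.hand_in())"
```

```text
the job is handed in; nothing more can be done
None
```

The red key is fully home in the lock and turned a quarter clockwise; the arm is still gripping it and holding the latch drawn, and the job is handed in, at about 13 s of the 45 s allowed.

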